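# Weigh the feed dish kept behind the tall things

### The arm

A 6-joint arm with a two-finger parallel gripper is mounted at the origin on the work surface. World frame = base frame: x ahead of the robot, y to its left, z up, the work surface at z = 0. Lengths are in m, angles in rad, forces in N, time in s.
With the tool pointing down it reaches from about 0.25 to 0.8 m from the base axis. Payload 3.9 kg.
Tool frame: the origin (TCP) lies midway between the tips of the shut fingers; the grasp point (between the pads) lies 19 mm behind it; z points along the fingers, y is the line along which they close (so a half turn about z gives the same grasp; the last joint's range is limited). The gripper opens to 85 mm and grips with 20 to 120 N. Pads are 22 mm wide; open, the fingers measure 114 mm over their backs; the gripper's body (76 mm by 85 mm) begins 54 mm behind the grasp point. The pads swing forward as they close: fully open they stand 13 mm farther back than shut.
Start: joints at [1.118, 0.26, -0.138, 1.173, 0, 1.571], TCP at [0.23, 0.472, 0.231] pointing down, gripper open.
Joint ranges: [-2.78, 2.78], [-0.83, 1.72], [-1.28, 1.37], [-1.9, 2.12], [-1.57, 1.48], [-3.14, 3.14]. Speed limits (rad/s): [2.57, 2.57, 3.14, 3.14, 3.14, 3.14].

### API

Orientations are given as a rotation vector (axis times angle).
In Python, from station import monitor, optics, hand_in gives the robot as it stands.
- The arm moves only by the tool arm_command, never from a script. Its argument "moves" is a list that holds one entry, the list of rows, each a list of 7 numbers: the shift along the tool's x, y, z in mm, then the turn, a rotation vector about the tool's x, y, z in degrees, then the opening, from -1 (shut) to 1 (fully open). A call has 1 to 20 rows; each row shifts and turns the commanded pose from where the row before left it, along the tool's axes as they then stand; what a row does not reach is not made up. A row lasts 1/10 s, in which the tool goes at most 50 mm and 8.59 degrees, less where a joint would pass 70% of its speed; a pose out of reach is approached as far as the arm can. A call with a gripper value outside its range is refused whole. The fingers move at their own pace and stop on an object; "newtons" is the grip in N (left out, the last holds). Time passes only in rows, so rows that do not move let the fingers close. It gives the time, the measured TCP pose, the force, the opening and the grip force at its end, in the units of the state.
- monitor.sense(): the state, without advancing time (a new reading comes with each control period).
- optics.capture(name): name is "side" or "top"; returns a dict with "img" (480x640x3 uint8, red, green, blue), "z_map" (480x640 float32, m along the optical axis (not along the pixel's ray), 0 where there is no reading), "K" (3x3 intrinsics, pixels), "rvec" (rotation vector, rad) and "tvec" (3), from world to camera coordinates, as OpenCV has them. Camera axes: x right, y down, z forward; pixel columns grow to the right and rows downward; lengths in m; the calibration is good to about 2 mm. A picture is of the moment at which its call begins.
- hand_in(): hands the job in; it is judged then, once.
The state is a dict: "time_s": time; "q": joint angles; "qd": joint speeds; "joint_efforts": joint torques, N m; "eef_pos": TCP position; "eef_rot": TCP orientation; "ft_force": force on the tool from outside, world axes, zero at the start; "ft_torque": the same for the moment, N m; "gripper_width": finger opening in m; "finger_force": force on a finger pad.
Only numpy, scipy, OpenCV 4.12 (cv2) and the standard library are available. Lean on these libraries where they do the work, as an engineer would, in place of code of your own. Each camera call takes 0.05 s, during which the arm holds its last target. There are 200 camera calls.

### The job

The small steel feed dish in the storage tray has to be weighed, but the bottle, the tube and the square canister crowd it in: first stand all three upright in the empty side tray, leaving the dish where it is. Then set the dish in the middle of the balance's pan, and only after that put the bottle, the tube and the canister back upright in the storage tray, each exactly where it stood at the start. Do not tip anything over and do not shift the stopper and the gnaw block that lie in the storage tray.

Things in the scene. Friction and masses are not known exactly. Their poses are not given: they have to be found in the camera images.
- dish: Low round open steel feed dish, outer diameter 52 mm, height 28, wall 3 (all sizes here are in mm; straight wall; grip it across the outside). About 80 g. It stands in the storage tray with the three tall things 58 (centre to centre) from it on three sides: towards the robot, left and right. Origin: centre of its underside, z up.
- bottle: White round drinking bottle, upright, body diameter 54 up to 100 above its foot, then a shoulder and a grey cap of diameter 34; 136 high in all. About 180 g. Origin: centre of its underside, z up.
- tube: Amber-brown plastic tunnel tube standing on end, open at both ends, outer diameter 50, wall 3, 110 high. About 70 g. Origin: centre of its lower end, z up.
- canister: Grey square canister, upright, 48 x 48 (bare-metal lid 44 x 44, the top 10), 120 high. About 150 g. Origin: centre of its underside, x and y along its sides, z up.
- storage_tray: Fixed flat metal tray with a blue-grey liner, 210 (x) by 250 (y), in front of the robot; floor 4 above the table, rim 18 high, 3 thick. Origin: centre of its underside on the table; x points away from the robot, y to the left. The loose things listed here stand on its floor. In its frame: dish near (30, 0); the tall things near (-28, 0), (30, 58) and (30, -58), which of them where varies.
- side_tray: Fixed white plastic tray, empty at the start, 300 (x) by 130 (y), rim 12 high, walls and floor 4 thick; to the left or right of the storage tray. Origin: centre of its underside on the table, x along its length.
- balance: Fixed white bench balance with a round steel pan of diameter 110, whose flat top is 65 above the table; its display points to the robot, housing 45 to 48 high; on the side that the side tray is not. Origin: on the table right below the centre of the pan, z up.
- stopper: Bystander: black rubber stopper, diameter 36, 26 high, loose in the storage tray near the left corner on the robot's side. Origin: centre of its underside.
- gnaw_block: Bystander: pale wooden block 18 x 50 x 18 high, loose in the storage tray near the right corner on the robot's side. Origin: centre of its underside.
Not all that is in view belongs to the job. Leave any blue look-alike of the bottle alone.

How it is judged:
By the outcome, as a careful person would: the job done as asked, in the order asked, and still so for the second after the job is handed in, with the robot touching nothing.
It also fails if it takes over 152 s, if anything falls off the work surface, if the arm or the gripper's body presses on something with over 40 N, if the wrist force passes 120 N, or if a joint passes its speed limit or range.

## Working session

There is one attempt and no reset: what is moved stays moved. The work goes in short steps, Python scripts to look and compute and a tool call to move; the robot and the scene stay as the last step left them, time stands still between calls to the robot, and variables do not carry over. Pictures are saved under pics/ and viewed, at most 14 in all, crops included, and the job is handed in when it is done.

Besides the shell and the picture viewer there is one more tool, called after "Call:" by a JSON object that holds its "name" and its "arguments". arm_command: Moves the arm, as the interface text tells. Its arguments: {"type":"object","properties":{"moves":{"type":"array","items":{"type":"array","items":{"type":"array","items":{"type":"number"}}}},"newtons":{"type":"number"}},"required":["moves"]}

```bash
ls; mkdir -p pics; python3 - <<'E'
from station import monitor, optics
import cv2,pickle
s=monitor.sense()
for k in s: print(k,s[k])
d={}
for n in("top","side"):
    c=optics.capture(n); d[n]=c
    cv2.imwrite(f"pics/{n}0.png",c["img"][:,:,::-1])
    print(n,c["K"].tolist(),c["rvec"],c["tvec"])
pickle.dump(d,open("c0.pkl","wb"))
E
```

```text
pics
time_s 0.0
q [ 1.11799048e+00  2.60638878e-01 -1.39391587e-01  1.17268795e+00
 -3.60687577e-05  1.57079233e+00]
qd [-0.00054551 -0.00165213 -0.00013059  0.0011597   0.00023311  0.00115112]
joint_efforts [-6.41725164e-04 -4.05680037e+01  2.53921044e+01  1.87848404e-02
 -2.87980311e-04  1.17575743e-05]
eef_pos [0.229392   0.47146878 0.23048005]
eef_rot [-7.05109486e-01 -3.06103354e+00  2.95449524e-03]
ft_force [-0.14425434  0.34305324  0.69427912]
ft_torque [-0.00691918  0.02891257 -0.01912725]
finger_force 0.0
gripper_width 0.08528033667744436
top [[515.3418750902456, 0.0, 319.8837021900286], [0.0, 515.3418750902456, 238.58015937708262], [0.0, 0.0, 1.0]] [ 2.16603252 -2.22387434  0.08875426] [0.01874217 0.50061493 0.87371254]
side [[524.8316594008428, 0.0, 320.9488856331538], [0.0, 524.8316594008428, 234.052829081348], [0.0, 0.0, 1.0]] [ 2.17734017 -0.83182866  0.38899547] [-0.36840994  0.2518553   0.74574844]
```

View pics/top0.png

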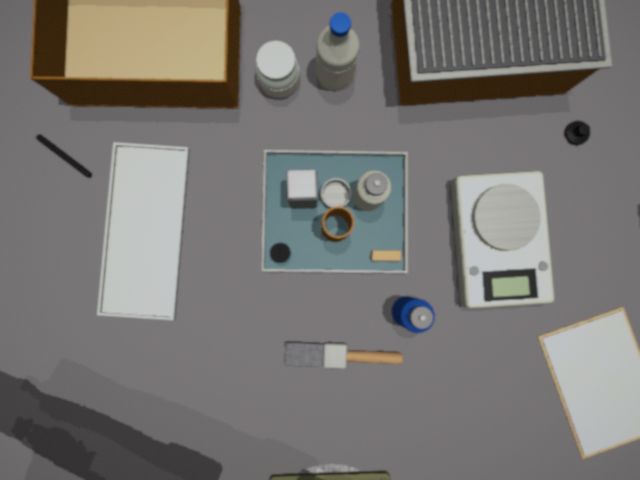

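View pics/side0.png

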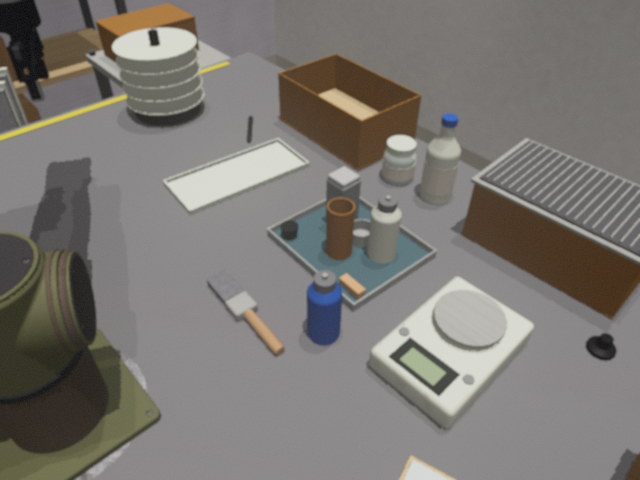

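The top view shows the canister (302,185), dish (336,193), bottle (373,190) and tube (338,223). The stopper is at (280,253) and the gnaw block at (387,256). The side tray is on the left (145,230), and the balance pan is at (507,217). The side view confirms this, with the blue look-alike at (323,310).

```bash
cat > h.py <<'E'
import numpy as np,cv2
def cam(c): return np.asarray(c["K"],float),cv2.Rodrigues(np.asarray(c["rvec"],float))[0],np.asarray(c["tvec"],float)
def plane(c,uv,z):
    K,R,t=cam(c); uv=np.atleast_2d(uv).astype(float)
    d=np.c_[uv,np.ones(len(uv))]@np.linalg.inv(K).T@R; o=-R.T@t
    return o+d*((z-o[2])/d[:,2])[:,None]
def cloud(c):
    K,R,t=cam(c); v,u=np.mgrid[:480,:640]
    p=np.stack([u,v,np.ones_like(u)],-1)@np.linalg.inv(K).T*c["z_map"][...,None]
    return (p-t)@R
def proj(c,p):
    return cv2.projectPoints(np.atleast_2d(p).astype(float),np.asarray(c["rvec"],float),np.asarray(c["tvec"],float),np.asarray(c["K"],float),None)[0][:,0]
E
python3 - <<'E'
import pickle; from h import *
d=pickle.load(open("c0.pkl","rb")); 
for n in d:
    c=d[n]; P=cloud(c); z=P[...,2]
    print(n,"cam",-cam(c)[1].T@cam(c)[2])
    if n=="top":
        rough={k:plane(c,uv,h)[0] for k,uv,h in[("can",(302,179),.124),("dish",(336,193),.032),("bottle",(375,185),.140),("tube",(338,218),.114),("pan",(507,217),.065),("stop",(280,253),.030),("gnaw",(387,256),.022)]}
    hh=dict(can=.124,dish=.032,bottle=.140,tube=.114,pan=.065,stop=.030,gnaw=.022); rad=dict(can=.035,dish=.03,bottle=.03,tube=.03,pan=.062,stop=.025,gnaw=.033)
    for k in rough:
        m=(np.hypot(P[...,0]-rough[k][0],P[...,1]-rough[k][1])<rad[k])&(abs(z-hh[k])<.005)&(c["z_map"]>0)
        if m.sum()<8: print(k,rough[k],m.sum()); continue
        uv=np.argwhere(m)[:,::-1]; X=plane(c,uv,hh[k])[:,:2].astype(np.float32)
        r=cv2.minAreaRect(X*1000); e=cv2.minEnclosingCircle(X*1000)
        print(k,rough[k].round(4),m.sum(),"zmed %.4f"%np.median(z[m]),"circ",np.round(e[0],1),round(e[1],1),"rect",np.round(r[0],1),np.round(r[1],1),round(r[2],1),"mean",(X.mean(0)*1000).round(1))
c=d["top"]
for nm,uv,h in[("stor",[(264,151),(407,151),(406,271),(262,271)],.018),("side",[(114,144),(188,147),(174,320),(98,316)],.012),("housing",[(457,177),(543,173),(552,303),(467,306)],.047)]:
    X=plane(c,uv,h);print(nm,(X*1000).round(0)[:,:2].tolist(),(X.mean(0)*1000).round(1))
E
```

```text
top cam [0.44257276 0.01966861 0.90447923]
can [0.5858 0.0321 0.124 ] 811 zmed 0.1240 circ [579.1  33.8] 28.8 rect [579.   33.8] [42.8 44.7] 88.7 mean [578.8  33.9]
dish [ 0.5772 -0.0238  0.032 ] 165 zmed 0.0317 circ [577.9 -25.3] 28.2 rect [577.7 -22.6] [50.9 49.8] 43.3 mean [580.6 -23.9]
bottle [ 0.5712 -0.0773  0.14  ] 113 zmed 0.1360 circ [573.5 -78.5] 16.3 rect [573.5 -79.1] [30.3 30.3] 54.6 mean [573.9 -79.7]
tube [ 0.5256 -0.0217  0.114 ] 194 zmed 0.1139 circ [520.1 -20.7] 24.8 rect [520.2 -20.8] [47.8 48. ] 88.4 mean [521.1 -20.8]
pan [ 0.5254 -0.3025  0.065 ] 3440 zmed 0.0653 circ [ 526.2 -301.5] 55.4 rect [ 526.4 -301. ] [109.5 107.5] 88.5 mean [ 526.  -301.7]
stop [0.4773 0.074  0.03  ] 326 zmed 0.0302 circ [478.6  75.2] 17.4 rect [479.   74.8] [32.2 33.9] 88.7 mean [478.5  75. ]
gnaw [ 0.4676 -0.1087  0.022 ] 348 zmed 0.0218 circ [ 467.  -110.2] 30.4 rect [ 459.1 -110.2] [58.5 37.7] 88.5 mean [ 467.9 -107.2]
side cam [ 0.00591085 -0.52982278  0.68887633]
can [0.5858 0.0321 0.124 ] 351 zmed 0.1228 circ [575.6  27.5] 28.9 rect [574.7  27.2] [46.2 46.6] 0.4 mean [575.   27.3
[... 349 characters left out ...]
 49.7] 26.3 mean [521.  -24.3]
pan [ 0.5254 -0.3025  0.065 ] 3243 zmed 0.0643 circ [ 522.4 -306.6] 56.5 rect [ 522.4 -306.6] [111.5 108.8] 10.3 mean [ 521.3 -307.9]
stop [0.4773 0.074  0.03  ] 186 zmed 0.0289 circ [474.8  69.7] 19.0 rect [474.8  68.8] [35.2 32.6] 49.8 mean [475.1  69.4]
gnaw [ 0.4676 -0.1087  0.022 ] 256 zmed 0.0207 circ [ 459.9 -111. ] 28.0 rect [ 456.9 -111.1] [52.  40.7] 82.4 mean [ 465.3 -112.3]
stor [[656.0, 99.0], [650.0, -151.0], [441.0, -141.0], [448.0, 106.0]] [548.8 -21.7  18. ]
side [[676.0, 361.0], [668.0, 232.0], [368.0, 259.0], [379.0, 388.0]] [522.6 309.8  12. ]
housing [[597.0, -228.0], [600.0, -374.0], [381.0, -377.0], [380.0, -235.0]] [ 489.8 -303.8   47. ]
```

```bash
python3 - <<'E'
import pickle,cv2; d=pickle.load(open("c0.pkl","rb"))
a=d["top"]["img"][140:290,250:420,::-1]; cv2.imwrite("pics/z0.png",cv2.resize(a,None,fx=4,fy=4,interpolation=cv2.INTER_NEAREST)[:600])
E
```

```text
(no output)
```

View pics/z0.png

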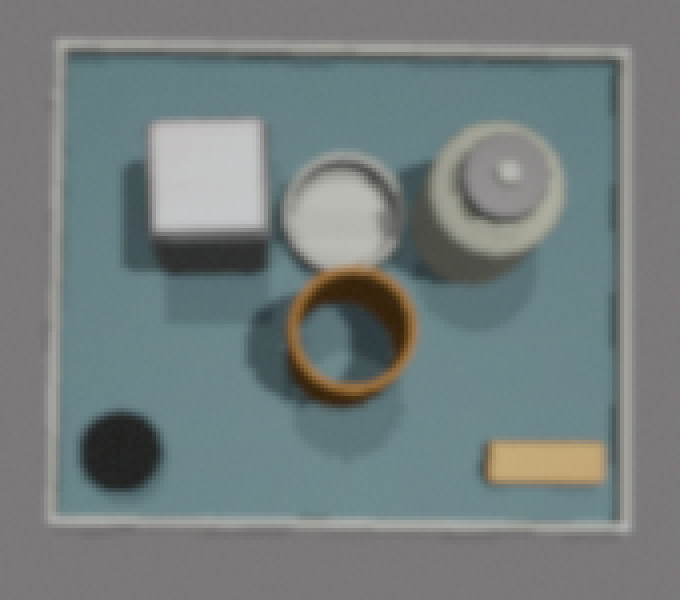

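The crop shows the canister lid (149–267, 119–234), the cap centre (507,170), the tube rim (352,332) and the dish (343,212). The two cameras disagree by about (3.5, 5.5) mm, so I'll hover over the tube and check both against the known TCP.

Call:
{"name": "arm_command", "arguments": {"moves": [[[-20,-13,0,0,0,0,1],[-39,-26,0,0,0,0,1],[-39,-26,0,0,0,0,1],[-39,-26,0,0,0,0,1],[-39,-26,0,0,0,0,1],[-39,-26,0,0,0,0,1],[-39,-26,0,0,0,0,1],[-39,-26,0,0,0,0,1],[-39,-26,0,0,0,0,1],[-39,-26,0,0,0,0,1],[-39,-26,0,0,0,0,1],[-39,-26,0,0,0,0,1],[0,0,0,0,0,8.2,1],[0,0,0,0,0,8.2,1],[0,0,0,0,0,8.2,1],[0,0,0,0,0,8.2,1],[0,0,0,0,0,8.2,1],[0,0,0,0,0,8.2,1],[0,0,0,0,0,8.2,1],[0,0,0,0,0,8.2,1]]], "newtons": 30}}

```text
time_s: 2.1
eef_pos: [0.5022, 0.0068, 0.2308]
eef_rot: [-2.257, -2.184, 0.001]
ft_force: [0.5, -0.1, -0.6]
gripper_width: 0.0856
finger_force: 0.0
```

```bash
cat >> h.py <<'E'
def tgt(s,x,y,z,yaw):
    """tool-axis shift (mm) after yawing, and yaw about tool z (deg); x,y,z in mm"""
    R=cv2.Rodrigues(np.asarray(s["eef_rot"],float))[0]; p=np.asarray(s["eef_pos"])*1000
    now=np.degrees(np.arctan2(R[1,1],R[0,1]))
    print("t %.2f"%s["time_s"],"tcp",p.round(1),"yaw",now.round(2),"tilt",R[:,2].round(4),"w",round(s["gripper_width"]*1000,1),"ff",np.round(s["finger_force"],1),"q6",round(s["q"][5],2))
    print(" need turn z",(now-yaw).round(2),"shift now-axes",(R.T@(np.array([x,y,z])-p)).round(1))
E
python3 - <<'E'
from h import *; from station import monitor,optics
import pickle
tgt(monitor.sense(),519,-23.5,231,-1.5)
p=np.asarray(monitor.sense()["eef_pos"])
d={n:optics.capture(n) for n in("top","side")}; pickle.dump(d,open("c1.pkl","wb"))
for n in d:
    P=cloud(d[n]); dx=P-p
    print(n,"tcp px",proj(d[n],p).round(0))
    for lo in np.arange(-.01,.12,.01):
        m=(np.hypot(dx[...,0],dx[...,1])<.08)&(dx[...,2]>=lo)&(dx[...,2]<lo+.01)&(d[n]["z_map"]>0)
        if m.sum()>10: q=P[m]*1000-p*1000; print(round(lo,2),m.sum(),q[:,:2].min(0).round(1),q[:,:2].max(0).round(1))
cv2.imwrite("pics/side1.png",d["side"]["img"][:,:,::-1])
E
```

```text
t 2.10 tcp [502.2   6.8 230.8] yaw -1.88 tilt [-0.0012 -0.     -1.    ] w 85.6 ff 0.0 q6 1.62
 need turn z -0.38 shift now-axes [-29.7  17.8  -0.2]
top tcp px [[321. 227.]]
side tcp px [[322. 145.]]
0.01 64 [-52.8 -15.1] [45.7  9.2]
0.02 144 [-58.6 -14.9] [54.4  8.1]
0.03 157 [-59.  -15.3] [55.3  8.6]
0.04 155 [-58.7 -15.4] [55.7  9.6]
0.05 143 [-72.  -16.4] [71.3  9.4]
0.06 376 [-76.2 -18.2] [73.7 13.8]
0.07 431 [-75.8 -20.2] [71.9 15.8]
0.08 444 [-74.7 -20.9] [69.7 15.7]
0.09 417 [-73.5 -22.7] [67.  14.9]
0.1 565 [-71.8 -22. ] [66.7 12.7]
0.11 470 [-70.7 -18.3] [66.5 14.5]
```

View pics/side1.png

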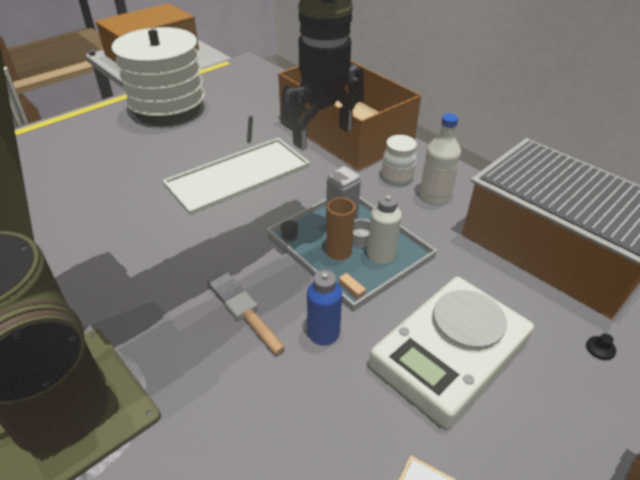

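The side view shows the open fingers over the tray at (300,135)/(350,110). Against the TCP the side camera reads about (1.6, 3.5) mm low, so the truth lies midway between the two cameras. I'll take the tube at (519.5, -23), with the fingers closing along x.

Call:
{"name": "arm_command", "arguments": {"moves": [[[-15,8.5,0,0,0,0,1],[-14.8,8.5,0,0,0,0,1],[0,0,0,0,0,0,1],[0,0,20,0,0,0,1],[0,0,30,0,0,0,1],[0,0,30,0,0,0,1],[0,0,30,0,0,0,1],[0,0,25,0,0,0,1],[0,0,15,0,0,0,1],[0,0,6,0,0,0,1],[0,0,0,0,0,0,1]]]}}

```text
time_s: 3.3
eef_pos: [0.5181, -0.0234, 0.0746]
eef_rot: [-2.249, -2.191, 0.002]
ft_force: [-0.9, 1.0, -0.6]
gripper_width: 0.0853
finger_force: 0.0
```

```bash
cat > look.py <<'E'
import sys; from h import *; from station import monitor,optics
tgt(monitor.sense(),*map(float,sys.argv[2:6]))
c=optics.capture("side"); u0,v0,u1,v1=map(int,sys.argv[6:10])
cv2.imwrite("pics/"+sys.argv[1],cv2.resize(c["img"][v0:v1,u0:u1,::-1],None,fx=2,fy=2))
E
python3 look.py a1.png 519.5 -23 75 -1.5 230 60 480 320
```

```text
t 3.30 tcp [518.1 -23.4  74.6] yaw -1.51 tilt [-2.e-03  3.e-04 -1.e+00] w 85.3 ff 0.0 q6 1.55
 need turn z -0.01 shift now-axes [ 0.5  1.4 -0.4]
```

View pics/a1.png

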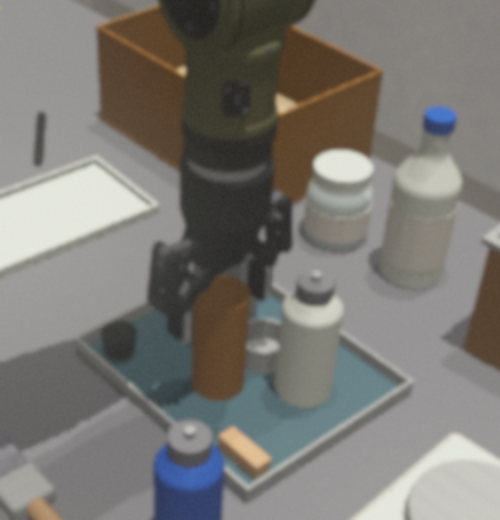

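The picture shows the fingers straddling the tube mouth (220,290), clear of the bottle and dish. Closing now.

Call:
{"name": "arm_command", "arguments": {"moves": [[[0.4,1.4,0,0,0,0,1],[0,0,0,0,0,0,-1],[0,0,0,0,0,0,-1],[0,0,0,0,0,0,-1],[0,0,0,0,0,0,-1],[0,0,0,0,0,0,-1],[0,0,0,0,0,0,-1],[0,0,0,0,0,0,-1]]], "newtons": 30}}

```text
time_s: 4.15
eef_pos: [0.5207, -0.0231, 0.0761]
eef_rot: [2.25, 2.191, 0.002]
ft_force: [-1.0, -0.1, 6.0]
gripper_width: 0.0502
finger_force: 30.8
```

```bash
python3 - <<'E'
from h import *; from station import monitor
s=monitor.sense();tgt(s,428,318,75,-1.5);print(s["ft_force"])
E
```

```text
t 4.15 tcp [520.7 -23.1  76.1] yaw -1.54 tilt [ 0.0014  0.     -1.    ] w 50.2 ff 30.8 q6 1.55
 need turn z -0.04 shift now-axes [ 338.5 -101.9    1. ]
[-1.01857083 -0.08634702  5.9532337 ]
```

Call:
{"name": "arm_command", "arguments": {"moves": [[[0,0,-10,0,0,0,-1],[0,0,-20,0,0,0,-1],[0,0,-25,0,0,0,-1],[0,0,-25,0,0,0,-1],[15,-5,0,0,0,0,-1],[30,-9,0,0,0,0,-1],[32,-9.5,0,0,0,0,-1],[32,-9.5,0,0,0,0,-1],[32,-9.5,0,0,0,0,-1],[32,-9.5,0,0,0,0,-1],[32,-9.5,0,0,0,0,-1],[32,-9.5,0,0,0,0,-1],[32,-9.5,0,0,0,0,-1],[32,-9.5,0,0,0,0,-1],[25,-7.5,0,0,0,0,-1],[10,-3,0,0,0,0,-1],[0,0,0,0,0,0,-1],[0,0,15,0,0,0,-1],[0,0,25,0,0,0,-1],[0,0,0,0,0,0,-1]]]}}

```text
time_s: 6.15
eef_pos: [0.4265, 0.3125, 0.1124]
eef_rot: [-2.252, -2.19, 0.011]
ft_force: [-1.4, -1.2, -0.9]
gripper_width: 0.0502
finger_force: 31.5
```

```bash
python3 look.py a2.png 427 316 76 -1.5 150 60 430 320
```

```text
t 6.15 tcp [426.5 312.5 112.4] yaw -1.62 tilt [-0.0055 -0.0047 -1.    ] w 50.2 ff 31.5 q6 2.23
 need turn z -0.12 shift now-axes [ 3.7  0.6 36.4]
```

View pics/a2.png

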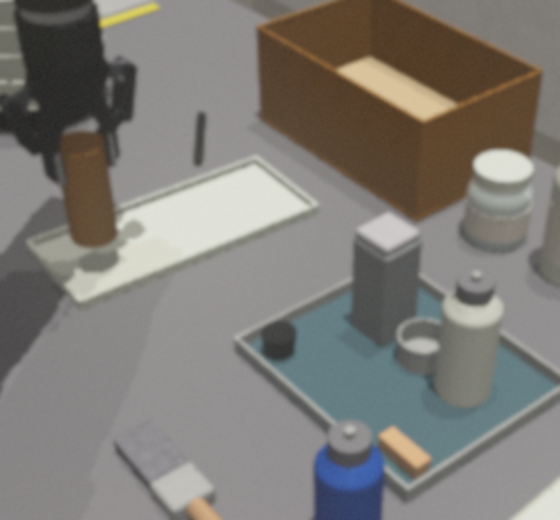

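The tube hangs upright over the near end of the side tray. The canister, dish and bottle haven't moved.

Call:
{"name": "arm_command", "arguments": {"moves": [[[0,0,20,0,0,0,-1],[0,0,10,0,0,0,-1],[0,0,4,0,0,0,-1],[0,0,1.5,0,0,0,-1],[0,0,0,0,0,0,-1],[0,0,0,0,0,0,-1]]]}}

```text
time_s: 6.8
eef_pos: [0.4292, 0.3158, 0.0805]
eef_rot: [2.251, 2.191, 0.002]
ft_force: [-0.4, -1.2, -0.1]
gripper_width: 0.05
finger_force: 31.6
```

```bash
python3 - <<'E'
from h import *; from station import monitor
s=monitor.sense();tgt(s,427,316,76,-1.5);print(s["ft_force"])
E
```

```text
t 6.80 tcp [429.2 315.8  80.5] yaw -1.55 tilt [ 9.e-04  6.e-04 -1.e+00] w 50.0 ff 31.6 q6 2.23
 need turn z -0.05 shift now-axes [ 0.2 -2.2  4.5]
[-0.41189011 -1.17065236 -0.05524349]
```

Call:
{"name": "arm_command", "arguments": {"moves": [[[0,0,2.5,0,0,0,-1],[0,0,1.5,0,0,0,-1],[0,0,0.5,0,0,0,-1],[0,0,0,0,0,0,-1]]]}}

```text
time_s: 7.2
eef_pos: [0.429, 0.3158, 0.0762]
eef_rot: [-2.251, -2.191, -0.002]
ft_force: [-1.1, 0.5, 4.1]
gripper_width: 0.0503
finger_force: 32.0
```

Call:
{"name": "arm_command", "arguments": {"moves": [[[0,0,0,0,0,0,1],[0,0,0,0,0,0,1],[0,0,0,0,0,0,1],[0,0,0,0,0,0,1],[0,0,-15,0,0,0,1],[0,0,-35,0,0,0,1],[0,0,-40,0,0,0,1],[-11,5.4,-30,0,0,0,1],[-30,16,0,0,0,0,1],[-30,17,0,0,0,0,1],[-30,17,0,0,0,0,1],[-30,17,0,0,0,0,1],[-30,17,0,0,0,0,1],[-30,17,0,0,0,0,1],[-30,17,0,0,0,0,1],[-30,17,0,0,0,0,1],[-20,11,0,0,0,0,1],[-10,4,0,0,0,0,1],[0,0,0,0,0,0,1],[0,0,0,0,0,0,1]]]}}

```text
time_s: 9.2
eef_pos: [0.576, 0.031, 0.1951]
eef_rot: [-2.25, -2.191, 0.0]
ft_force: [0.4, -0.2, 0.4]
gripper_width: 0.0855
finger_force: 0.0
```

```bash
cat > look2.py <<'E'
import sys; from h import *; from station import monitor,optics
tgt(monitor.sense(),*map(float,sys.argv[1:5]))
# measure item tops (heights in m) in both cams; position = average of cams
H=dict(can=(.124,.035),bottle=(.136,.03),tube=(.114,.032),dish=(.032,.03),stop=(.030,.03),gnaw=(.022,.035),pan=(.065,.062))
for a in sys.argv[5:]:
    k,x,y=a.split(","); h,r=H[k]
    for n in("top","side"):
        c=optics.capture(n); P=cloud(c); 
        m=(np.hypot(P[...,0]-float(x)/1e3,P[...,1]-float(y)/1e3)<r)&(abs(P[...,2]-h)<.005)&(c["z_map"]>0)
        if m.sum()<10: print(k,n,"unseen"); continue
        X=(plane(c,np.argwhere(m)[:,::-1],h)[:,:2]*1000).astype(np.float32)
        R=cv2.minAreaRect(X); E=cv2.minEnclosingCircle(X)
        print(k,n,m.sum(),"circ",np.round(E[0],1),round(E[1],1),"rect",np.round(R[0],1),np.round(R[1],1),round(R[2],1))
E
python3 look2.py 577 31 74 -1.5 tube,430,318
```

```text
t 9.20 tcp [576.   31.  195.1] yaw -1.53 tilt [-1.e-03  6.e-04 -1.e+00] w 85.5 ff 0.0 q6 1.65
 need turn z -0.03 shift now-axes [-1.000e-01  1.200e+00  1.211e+02]
tube top 247 circ [428.  316.6] 25.7 rect [427.3 316.7] [49.9 48.4] 88.5
tube side 124 circ [425.4 310.1] 27.3 rect [424.8 310.7] [53.7 48. ] 70.1
```

Call:
{"name": "arm_command", "arguments": {"moves": [[[0,2.8,20,0,0,0,1],[0,0,30,0,0,0,1],[0,0,30,0,0,0,1],[0,0,25,0,0,0,1],[0,0,12,0,0,0,1],[0,0,4,0,0,0,1],[0,0,0,0,0,0,1],[0,0,0,0,0,0,1],[0,0,0,0,0,0,-1],[0,0,0,0,0,0,-1],[0,0,0,0,0,0,-1],[0,0,0,0,0,0,-1],[0,0,0,0,0,0,-1],[0,0,0,0,0,0,-1],[0,0,0,0,0,0,-1],[0,0,0,0,0,0,-1]]], "newtons": 35}}

```text
time_s: 10.9
eef_pos: [0.5802, 0.0303, 0.0753]
eef_rot: [2.25, 2.19, 0.002]
ft_force: [-0.1, 0.1, 6.8]
gripper_width: 0.0478
finger_force: 36.9
```

```bash
python3 - <<'E'
from h import *; from station import monitor
s=monitor.sense();tgt(s,520.8,307,74,-1.5);print(s["ft_force"])
E
```

```text
t 10.90 tcp [580.2  30.3  75.3] yaw -1.55 tilt [ 1.9e-03  1.0e-04 -1.0e+00] w 47.8 ff 36.9 q6 1.65
 need turn z -0.05 shift now-axes [275.  -66.8   1.2]
[-0.12793326  0.05857581  6.77476698]
```

Call:
{"name": "arm_command", "arguments": {"moves": [[[0,0,-10,0,0,0,-1],[0,0,-20,0,0,0,-1],[0,0,-25,0,0,0,-1],[0,0,-25,0,0,0,-1],[15,-4,0,0,0,0,-1],[28,-6.8,0,0,0,0,-1],[32,-7.8,0,0,0,0,-1],[32,-7.8,0,0,0,0,-1],[32,-7.8,0,0,0,0,-1],[32,-7.8,0,0,0,0,-1],[32,-7.8,0,0,0,0,-1],[32,-7.8,0,0,0,0,-1],[28,-6.2,0,0,0,0,-1],[12,-3,0,0,0,0,-1],[0,0,0,0,0,0,-1],[0,0,15,0,0,0,-1],[0,0,25,0,0,0,-1],[0,0,25,0,0,0,-1],[0,0,10,0,0,0,-1],[0,0,0,0,0,0,-1]]]}}

```text
time_s: 12.9
eef_pos: [0.5187, 0.305, 0.0775]
eef_rot: [-2.252, -2.189, 0.007]
ft_force: [-0.7, -0.2, -1.9]
gripper_width: 0.0479
finger_force: 36.3
```

Call:
{"name": "arm_command", "arguments": {"moves": [[[0,0,2.5,0,0,0,-1],[0,0,1.5,0,0,0,-1],[0,0,1,0,0,0,-1],[0,0,0.5,0,0,0,-1],[0,0,0,0,0,0,-1],[0,0,0,0,0,0,-1]]]}}

```text
time_s: 13.5
eef_pos: [0.5209, 0.3075, 0.0753]
eef_rot: [2.251, 2.191, 0.004]
ft_force: [-0.6, -1.4, 6.2]
gripper_width: 0.0477
finger_force: 36.9
```

Call:
{"name": "arm_command", "arguments": {"moves": [[[0,0,0,0,0,0,1],[0,0,0,0,0,0,1],[0,0,0,0,0,0,1],[0,0,0,0,0,0,1],[0,0,-15,0,0,0,1],[0,0,-35,0,0,0,1],[0,0,-40,0,0,0,1],[-12,3,-30,0,0,0,1],[-30,5,0,0,0,0,1],[-40,6,0,0,0,0,1],[-40,6,0,0,0,0,1],[-40,6,0,0,0,0,1],[-40,6,0,0,0,0,1],[-40,7,0,0,0,0,1],[-40,7,0,0,0,0,1],[-40,7,0,0,0,0,1],[-35,6,0,0,0,0,1],[-20,3,0,0,0,0,1],[-10,1,0,0,0,0,1],[0,0,0,0,0,0,1]]]}}

```text
time_s: 15.5
eef_pos: [0.5725, -0.0824, 0.1936]
eef_rot: [-2.253, -2.189, 0.0]
ft_force: [-0.5, 0.8, -0.1]
gripper_width: 0.0853
finger_force: 0.0
```

```bash
python3 look2.py 574 -81 71 -1.5 can,520,308; python3 - <<'E'
from h import *; from station import monitor
tgt(monitor.sense(),574,-81,71,-1.5)
import pickle; d=pickle.load(open("c0.pkl","rb"))
for n in d:  # bottle body/shoulder profile: extent of points by height
    P=cloud(d[n])*1000
    for lo in range(60,145,8):
        m=(np.hypot(P[...,0]-573,P[...,1]+81)<34)&(P[...,2]>=lo)&(P[...,2]<lo+8)
        if m.sum()>8: print(n,lo,m.sum(),P[m][:,:2].min(0).round(),P[m][:,:2].max(0).round())
E
```

```text
t 15.50 tcp [572.5 -82.4 193.6] yaw -1.64 tilt [-3.e-04  2.e-04 -1.e+00] w 85.3 ff 0.0 q6 1.46
 need turn z -0.14 shift now-axes [  1.4   1.5 122.6]
can top 852 circ [519.8 309.9] 29.3 rect [519.8 309.6] [44.1 43.7] 0.0
can side 252 circ [514.9 300.4] 30.2 rect [515.4 301.7] [48.6 46.2] 89.7
t 15.60 tcp [572.3 -80.7 193.7] yaw -1.52 tilt [-4.e-04  7.e-04 -1.e+00] w 85.1 ff 0.0 q6 1.46
 need turn z -0.02 shift now-axes [ -0.3   1.7 122.7]
top 60 23 [548. -95.] [571. -53.]
top 68 29 [548. -91.] [585. -53.]
top 76 21 [548. -95.] [569. -54.]
top 84 23 [548. -91.] [580. -53.]
top 92 28 [548. -95.] [584. -53.]
top 100 194 [ 549. -105.] [601. -53.]
top 108 283 [ 551. -102.] [599. -55.]
top 116 27 [557. -95.] [579. -62.]
top 124 39 [558. -93.] [591. -63.]
top 132 348 [558. -95.] [591. -63.]
top 140 10 [572. -82.] [578. -75.]
side 60 102 [ 546. -110.] [584. -65.]
side 68 99 [ 547. -110.] [585. -63.]
side 76 101 [ 546. -110.] [585. -65.]
side 84 107 [ 546. -110.] [585. -65.]
side 92 109 [ 546. -110.] [586. -63.]
side 100 167 [ 546. -110.] [594. -59.]
side 108 181 [ 550. -107.] [594. -61.]
side 116 64 [556. -99.] [582. -71.]
side 124 83 [ 556. -100.] [592. -66.]
side 132 168 [557. -99.] [589. -67.]
```

Call:
{"name": "arm_command", "arguments": {"moves": [[[-0.3,1.8,20,0,0,0,1],[0,0,30,0,0,0,1],[0,0,30,0,0,0,1],[0,0,25,0,0,0,1],[0,0,12,0,0,0,1],[0,0,5,0,0,0,1],[0,0,0,0,0,0,1],[0,0,0,0,0,0,1],[0,0,0,0,0,0,-1],[0,0,0,0,0,0,-1],[0,0,0,0,0,0,-1],[0,0,0,0,0,0,-1],[0,0,0,0,0,0,-1],[0,0,0,0,0,0,-1],[0,0,0,0,0,0,-1],[0,0,0,0,0,0,-1]]], "newtons": 35}}

```text
time_s: 17.2
eef_pos: [0.5752, -0.0821, 0.073]
eef_rot: [2.25, 2.19, 0.002]
ft_force: [-0.4, 0.1, 6.2]
gripper_width: 0.0532
finger_force: 36.6
```

```bash
python3 look.py a3.png 612 299 71 -1.5 230 60 480 320
```

```text
t 17.20 tcp [575.2 -82.1  73. ] yaw -1.55 tilt [ 2.1e-03 -3.0e-04 -1.0e+00] w 53.2 ff 36.6 q6 1.46
 need turn z -0.05 shift now-axes [381.9  26.5   1.9]
```

View pics/a3.png

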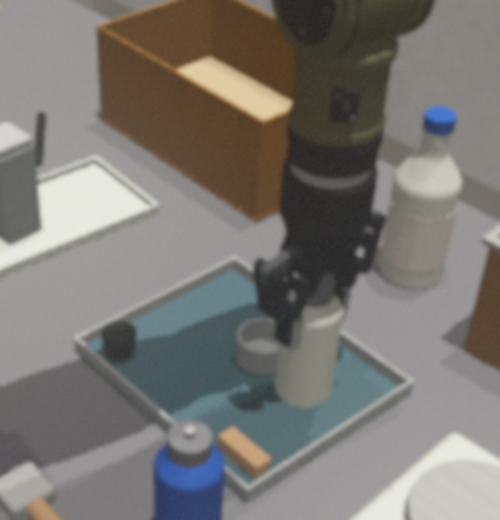

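The bottle is gripped on its body and upright; dish at (260,345) in the crop, canister in the side tray.

Call:
{"name": "arm_command", "arguments": {"moves": [[[0,0,-10,0,0,0,-1],[0,0,-20,0,0,0,-1],[0,0,-25,0,0,0,-1],[0,0,-25,0,0,0,-1],[15,2,0,0,0,0,-1],[30,2,0,0,0,0,-1],[36,3,0,0,0,0,-1],[36,3,0,0,0,0,-1],[36,3,0,0,0,0,-1],[36,3,0,0,0,0,-1],[36,3,0,0,0,0,-1],[36,3,0,0,0,0,-1],[36,3,0,0,0,0,-1],[36,2,0,0,0,0,-1],[28,1,0,0,0,0,-1],[15,0,0,0,0,0,-1],[6,0,0,0,0,0,-1],[0,0,15,0,0,0,-1],[0,0,25,0,0,0,-1],[0,0,0,0,0,0,-1]]]}}

```text
time_s: 19.25
eef_pos: [0.6097, 0.2967, 0.1079]
eef_rot: [-2.251, -2.188, 0.013]
ft_force: [0.1, -0.8, -2.5]
gripper_width: 0.0526
finger_force: 37.4
```

Call:
{"name": "arm_command", "arguments": {"moves": [[[0,0,20,0,0,0,-1],[0,0,12,0,0,0,-1],[0,0,3,0,0,0,-1],[0,0,2.5,0,0,0,-1],[0,0,1.5,0,0,0,-1],[0,0,1,0,0,0,-1],[0,0,0,0,0,0,-1],[0,0,0,0,0,0,-1]]]}}

```text
time_s: 20.05
eef_pos: [0.6132, 0.2995, 0.0731]
eef_rot: [2.251, 2.191, 0.002]
ft_force: [-1.1, -0.4, 4.0]
gripper_width: 0.0526
finger_force: 38.0
```

Call:
{"name": "arm_command", "arguments": {"moves": [[[0,0,0,0,0,0,1],[0,0,0,0,0,0,1],[0,0,0,0,0,0,1],[0,0,0,0,0,0,1],[0,0,-15,0,0,0,1],[0,0,-35,0,0,0,1],[0,0,-40,0,0,0,1],[-10,0,-30,0,0,0,1],[-26,-2,0,0,0,0,1],[-38,-4,0,0,0,0,1],[-38,-4,0,0,0,0,1],[-38,-4,0,0,0,0,1],[-38,-4,0,0,0,0,1],[-38,-4,0,0,0,0,1],[-38,-3,0,0,0,0,1],[-34,-2,0,0,0,0,1],[-20,0,0,0,0,0,1],[-8,0,0,0,0,0,1],[0,0,0,0,0,0,1],[0,0,0,0,0,0,1]]]}}

```text
time_s: 22.05
eef_pos: [0.577, -0.0252, 0.1917]
eef_rot: [-2.25, -2.192, -0.001]
ft_force: [0.0, -0.8, 1.2]
gripper_width: 0.0854
finger_force: 0.0
```

```bash
python3 look2.py 577.5 -26 6 -1.5 bottle,613,301 dish,577,-25 
```

```text
t 22.05 tcp [577.  -25.2 191.7] yaw -1.51 tilt [ 0.e+00  6.e-04 -1.e+00] w 85.4 ff 0.0 q6 1.55
 need turn z -0.01 shift now-axes [ -0.9   0.5 185.7]
bottle top 376 circ [611.6 300.4] 17.0 rect [612.1 299.9] [32.9 31.9] 88.7
bottle side 94 circ [605.7 291.2] 19.0 rect [604.8 290.6] [34.7 30.1] 49.2
dish top unseen
dish side 152 circ [574.3 -29. ] 28.9 rect [574.5 -27.3] [53.  51.1] 11.7
```

Call:
{"name": "arm_command", "arguments": {"moves": [[[0,0.3,20,0,0,0,1],[0,0,35,0,0,0,1],[0,0,35,0,0,0,1],[0,0,35,0,0,0,1],[0,0,30,0,0,0,1],[0,0,18,0,0,0,1],[0,0,9,0,0,0,1],[0,0,3,0,0,0,1],[0,0,0,0,0,0,1],[0,0,0,0,0,0,1],[0,0,0,0,0,0,-1],[0,0,0,0,0,0,-1],[0,0,0,0,0,0,-1],[0,0,0,0,0,0,-1],[0,0,0,0,0,0,-1],[0,0,0,0,0,0,-1],[0,0,0,0,0,0,-1],[0,0,0,0,0,0,-1]]]}}

```text
time_s: 24.05
eef_pos: [0.5778, -0.026, 0.008]
eef_rot: [2.25, 2.191, 0.002]
ft_force: [-0.9, 0.5, 5.2]
gripper_width: 0.0513
finger_force: 36.2
```

```bash
python3 look.py a4.png 526 -303.5 68 -1.5 230 60 580 360
```

```text
t 24.05 tcp [577.8 -26.    8. ] yaw -1.54 tilt [ 0.0016 -0.     -1.    ] w 51.3 ff 36.2 q6 1.55
 need turn z -0.04 shift now-axes [-278.8  -44.2  -60.1]
```

View pics/a4.png

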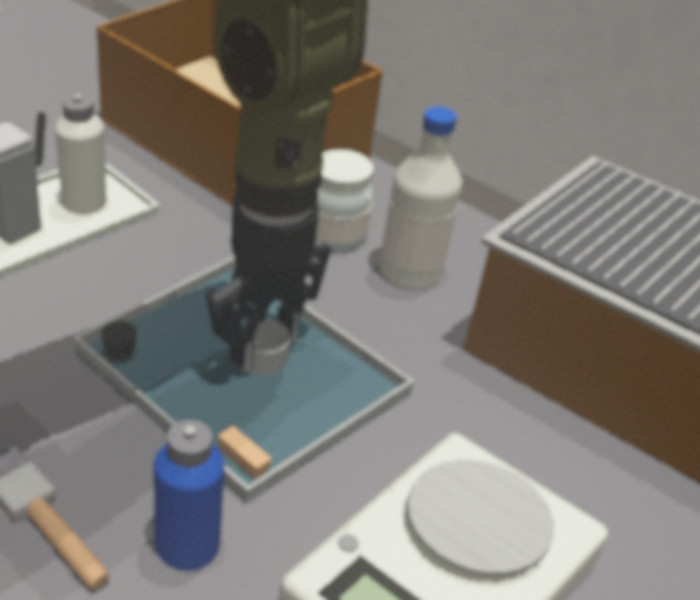

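The dish is gripped evenly across its outside at (267,345) in the crop. I'll carry it to the pan at camera displacement (-51.6, -278.1), on which both cameras agree.

Call:
{"name": "arm_command", "arguments": {"moves": [[[0,0,-10,0,0,0,-1],[0,0,-25,0,0,0,-1],[0,0,-35,0,0,0,-1],[0,0,-30,0,0,0,-1],[-14,-2,-10,0,0,0,-1],[-28,-4,0,0,0,0,-1],[-34,-6,0,0,0,0,-1],[-34,-6,0,0,0,0,-1],[-34,-6,0,0,0,0,-1],[-34,-6,0,0,0,0,-1],[-34,-6,0,0,0,0,-1],[-34,-5,0,0,0,0,-1],[-22,-2,0,0,0,0,-1],[-11.4,-1,0,0,0,0,-1],[0,0,0,0,0,0,-1],[0,0,20,0,0,0,-1],[0,0,20,0,0,0,-1],[0,0,3,0,0,0,-1],[0,0,0,0,0,0,-1],[0,0,0,0,0,0,-1]]]}}

```text
time_s: 26.1
eef_pos: [0.5263, -0.3037, 0.0746]
eef_rot: [2.249, 2.192, 0.001]
ft_force: [-0.1, 0.0, -0.1]
gripper_width: 0.0515
finger_force: 36.9
```

```bash
python3 - <<'E'
from h import *; from station import monitor
s=monitor.sense();tgt(s,526.2,-304.1,69,-1.5);print(s["ft_force"])
E
```

```text
t 26.10 tcp [ 526.3 -303.7   74.6] yaw -1.49 tilt [ 9.e-04 -4.e-04 -1.e+00] w 51.5 ff 36.9 q6 1.07
 need turn z 0.01 shift now-axes [-0.4 -0.1  5.6]
[-0.10586417  0.02644429 -0.05656886]
```

Call:
{"name": "arm_command", "arguments": {"moves": [[[0,0,2,0,0,0,-1],[0,0,1.5,0,0,0,-1],[0,0,1,0,0,0,-1],[0,0,1,0,0,0,-1],[0,0,0,0,0,0,-1],[0,0,0,0,0,0,-1]]]}}

```text
time_s: 26.7
eef_pos: [0.5258, -0.3041, 0.069]
eef_rot: [2.251, 2.191, 0.0]
ft_force: [-1.7, 1.1, 5.8]
gripper_width: 0.0513
finger_force: 37.3
```

Call:
{"name": "arm_command", "arguments": {"moves": [[[0,0,0,0,0,0,1],[0,0,0,0,0,0,1],[0,0,0,0,0,0,1],[0,0,0,0,0,0,1],[0,0,-15,0,0,0,1],[0,0,-35,0,0,0,1],[0,0,-40,0,0,0,1],[0,0,-30,0,0,0,1],[15,2,0,0,0,0,1],[30,4,0,0,0,0,1],[40,5,0,0,0,0,1],[40,5,0,0,0,0,1],[40,5,0,0,0,0,1],[40,5,0,0,0,0,1],[40,5,0,0,0,0,1],[40,5,0,0,0,0,1],[40,5,0,0,0,0,1],[40,5,0,0,0,0,1],[40,5,0,0,0,0,1],[40,5,0,0,0,0,1]]]}}

```text
time_s: 28.7
eef_pos: [0.5929, 0.1413, 0.1872]
eef_rot: [-2.25, -2.191, 0.002]
ft_force: [1.0, -0.7, 0.0]
gripper_width: 0.0856
finger_force: 0.0
```

```bash
python3 - <<'E'
from h import *; from station import monitor,optics
tgt(monitor.sense(),613.2,299.5,73,-1.5)
for n in("top","side"):
    c=optics.capture(n); P=cloud(c); z=P[...,2]
    near=np.hypot(P[...,0]-.526,P[...,1]+.304)<.065
    for nm,h in(("rim",.093),("pan",.065)):
        m=near&(abs(z-h)<(.004 if nm=="rim" else .003))
        X=(plane(c,np.argwhere(m)[:,::-1],h)[:,:2]*1000).astype(np.float32)
        hull=cv2.convexHull(X); E=cv2.fitEllipse(hull); M=cv2.minEnclosingCircle(X)
        print(n,nm,m.sum(),"ell",np.round(E[0],1),np.round(E[1],1),"circ",np.round(M[0],1),round(M[1],1))
    cv2.imwrite(f"pics/{n}2.png",c["img"][:,:,::-1])
E
```

```text
t 28.70 tcp [592.9 141.3 187.2] yaw -1.52 tilt [-1.5e-03 -3.0e-04 -1.0e+00] w 85.6 ff 0.0 q6 1.83
 need turn z -0.02 shift now-axes [158.7  16.3 114.1]
top rim 217 ell [ 525.6 -300. ] [51.  51.9] circ [ 525.7 -299.9] 26.2
top pan 2434 ell [ 526.2 -301.8] [108.6 109.7] circ [ 526.3 -301.5] 55.4
side rim 241 ell [ 522.3 -304.4] [51.3 54.8] circ [ 521.9 -304.9] 27.8
side pan 2131 ell [ 523.2 -306.3] [109. 111.] circ [ 522.9 -306.1] 55.8
```

View pics/top2.png

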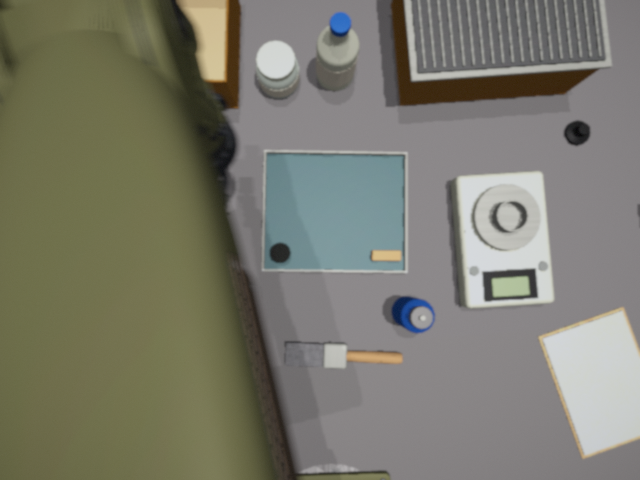

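The dish sits on the pan at (510,215), within 2 mm of centre; the storage tray holds only the stopper (280,253) and the gnaw block (387,256), both unmoved. Now I'll put the bottle back.

Call:
{"name": "arm_command", "arguments": {"moves": [[[36,4,0,0,0,0,1],[36,4,0,0,0,0,1],[36,4,0,0,0,0,1],[30,3,0,0,0,0,1],[15,1.3,0,0,0,0,1],[5.7,0,0,0,0,0,1],[0,0,0,0,0,0,1],[0,0,0,0,0,0,1]]]}}

```text
time_s: 29.6
eef_pos: [0.614, 0.296, 0.1882]
eef_rot: [2.252, 2.19, -0.002]
ft_force: [-0.5, -0.3, -0.6]
gripper_width: 0.0855
finger_force: 0.0
```

```bash
python3 - <<'E'
from h import *; from station import monitor
tgt(monitor.sense(),613.2,299.5,71.5,-1.55)
E
```

```text
t 29.60 tcp [614.  296.  188.2] yaw -1.61 tilt [-6.0e-04 -1.1e-03 -1.0e+00] w 85.5 ff 0.0 q6 2.05
 need turn z -0.06 shift now-axes [  3.6  -0.8 116.7]
```

Call:
{"name": "arm_command", "arguments": {"moves": [[[3,-0.8,20,0,0,0,1],[0,0,30,0,0,0,1],[0,0,30,0,0,0,1],[0,0,22,0,0,0,1],[0,0,10,0,0,0,1],[0,0,4,0,0,0,1],[0,0,0,0,0,0,1],[0,0,0,0,0,0,1]]]}}

```text
time_s: 30.4
eef_pos: [0.6145, 0.3007, 0.0738]
eef_rot: [2.251, 2.19, 0.004]
ft_force: [-0.4, -0.5, 0.2]
gripper_width: 0.0856
finger_force: 0.0
```

```bash
python3 - <<'E'
from h import *; from station import monitor
tgt(monitor.sense(),613.2,299.5,71.5,-1.55)
E
```

```text
t 30.40 tcp [614.5 300.7  73.8] yaw -1.56 tilt [ 0.0022  0.001  -1.    ] w 85.6 ff 0.0 q6 2.05
 need turn z -0.01 shift now-axes [-1.2 -1.3  2.3]
```

Call:
{"name": "arm_command", "arguments": {"moves": [[[-0.5,-1,2,0,0,0,1],[0,0,0,0,0,0,1],[0,0,0,0,0,0,1],[0,0,0,0,0,0,1]]]}}

```text
time_s: 30.8
eef_pos: [0.6125, 0.3002, 0.0706]
eef_rot: [2.251, 2.191, 0.001]
ft_force: [0.1, 0.6, -0.2]
gripper_width: 0.0853
finger_force: 0.0
```

Call:
{"name": "arm_command", "arguments": {"moves": [[[0,0,0,0,0,0,-1],[0,0,0,0,0,0,-1],[0,0,0,0,0,0,-1],[0,0,0,0,0,0,-1],[0,0,0,0,0,0,-1],[0,0,0,0,0,0,-1],[0,0,0,0,0,0,-1],[0,0,0,0,0,0,-1]]]}}

```text
time_s: 31.6
eef_pos: [0.6128, 0.3001, 0.0706]
eef_rot: [2.251, 2.191, 0.001]
ft_force: [1.5, -0.4, 2.7]
gripper_width: 0.053
finger_force: 37.2
```

```bash
python3 - <<'E'
from h import *; from station import monitor
tgt(monitor.sense(),575.2,-82.1,73,-1.55)
E
```

```text
t 31.60 tcp [612.8 300.1  70.6] yaw -1.55 tilt [ 8.e-04  3.e-04 -1.e+00] w 53.0 ff 37.2 q6 2.05
 need turn z 0.0 shift now-axes [-383.1  -27.3   -2.5]
```

Call:
{"name": "arm_command", "arguments": {"moves": [[[0,0,-10,0,0,0,-1],[0,0,-20,0,0,0,-1],[0,0,-25,0,0,0,-1],[0,0,-25,0,0,0,-1],[-15,-2,0,0,0,0,-1],[-30,-2,0,0,0,0,-1],[-36,-3,0,0,0,0,-1],[-36,-3,0,0,0,0,-1],[-36,-3,0,0,0,0,-1],[-36,-3,0,0,0,0,-1],[-36,-3,0,0,0,0,-1],[-36,-3,0,0,0,0,-1],[-36,-2,0,0,0,0,-1],[-36,-2,0,0,0,0,-1],[-28.5,-1.3,0,0,0,0,-1],[-15,0,0,0,0,0,-1],[-6,0,0,0,0,0,-1],[0,0,15,0,0,0,-1],[0,0,25,0,0,0,-1],[0,0,25,0,0,0,-1]]]}}

```text
time_s: 33.6
eef_pos: [0.5751, -0.0806, 0.0847]
eef_rot: [2.25, 2.193, 0.002]
ft_force: [-0.8, -0.1, -2.2]
gripper_width: 0.053
finger_force: 37.2
```

Call:
{"name": "arm_command", "arguments": {"moves": [[[0,0,8,0,0,0,-1],[0,0,0,0,0,0,-1],[0,0,0,0,0,0,-1],[0,0,0,0,0,0,-1]]]}}

```text
time_s: 34.0
eef_pos: [0.5761, -0.0815, 0.0787]
eef_rot: [2.249, 2.19, 0.003]
ft_force: [0.3, 0.0, -1.4]
gripper_width: 0.0531
finger_force: 37.3
```

```bash
python3 look2.py 575.2 -81.5 70.6 -1.5 bottle,574,-81 can,521,307 tube,429,315
```

```text
t 34.00 tcp [576.1 -81.5  78.7] yaw -1.52 tilt [ 2.5e-03 -3.0e-04 -1.0e+00] w 53.1 ff 37.3 q6 1.46
 need turn z -0.02 shift now-axes [-0.1 -0.9  8.1]
bottle top unseen
bottle side 86 circ [572.7 -87.3] 30.2 rect [573.1 -84.2] [58.8 33.3] 2.1
can top 852 circ [519.3 309.7] 29.8 rect [519.9 309.6] [43.9 43.7] 0.0
can side 250 circ [515.1 301.7] 29.2 rect [515.6 301.7] [48.5 45.8] 89.7
tube top 250 circ [428.8 316.5] 26.1 rect [427.3 316.6] [50.1 48.4] 88.5
tube side 120 circ [425.9 309.6] 27.6 rect [425.  310.6] [52. 50.] 49.0
```

Call:
{"name": "arm_command", "arguments": {"moves": [[[0,-0.8,3,0,0,0,-1],[0,0,2,0,0,0,-1],[0,0,1,0,0,0,-1],[0,0,1,0,0,0,-1],[0,0,0,0,0,0,-1],[0,0,0,0,0,0,-1]]]}}

```text
time_s: 34.9
eef_pos: [0.5738, -0.0816, 0.0706]
eef_rot: [-2.251, -2.191, 0.0]
ft_force: [-1.6, 0.0, 2.8]
gripper_width: 0.0528
finger_force: 37.6
```

Call:
{"name": "arm_command", "arguments": {"moves": [[[0,0,0,0,0,0,1],[0,0,0,0,0,0,1],[0,0,0,0,0,0,1],[0,0,0,0,0,0,1],[0,0,-15,0,0,0,1],[0,0,-35,0,0,0,1],[0,0,-40,0,0,0,1],[12,-2,-30,0,0,0,1],[30,-5,0,0,0,0,1],[40,-7,0,0,0,0,1],[40,-7,0,0,0,0,1],[40,-7,0,0,0,0,1],[40,-7,0,0,0,0,1],[40,-7,0,0,0,0,1],[40,-7,0,0,0,0,1],[40,-6,0,0,0,0,1],[35,-5,0,0,0,0,1],[20,-2,0,0,0,0,1],[10,-1,0,0,0,0,1],[0,0,0,0,0,0,1]]]}}

```text
time_s: 36.9
eef_pos: [0.5214, 0.3079, 0.1901]
eef_rot: [2.249, 2.193, -0.0]
ft_force: [-0.2, -0.2, -0.1]
gripper_width: 0.0853
finger_force: 0.0
```

```bash
cat > cmp.py <<'E'
import sys,pickle; from h import *; from station import monitor,optics
# same measurement on the first pictures and now: shift of each item, mm
d0=pickle.load(open("c0.pkl","rb"))
tgt(monitor.sense(),*map(float,sys.argv[1:5]))
S=dict(can=(577,31,.124,34,25),bottle=(574,-81,.136,28,17),body=(574,-81,.106,34,27),tube=(520,-23,.114,33,25),stop=(477,72,.030,26,18),gnaw=(466,-110,.022,34,27))
for n in("top","side"):
    c1=optics.capture(n)
    for k in sys.argv[5:]:
        x,y,h,r,_=S[k]; o=[]
        for c in(d0[n],c1):
            P=cloud(c)*1000
            m=(np.hypot(P[...,0]-x,P[...,1]-y)<r)&(abs(P[...,2]-h*1000)<4)
            if m.sum()<10: o.append(None); continue
            X=(plane(c,np.argwhere(m)[:,::-1],h)[:,:2]*1000).astype(np.float32)
            E=cv2.fitEllipse(cv2.convexHull(X)); R=cv2.minAreaRect(X); o.append((m.sum(),X.mean(0),np.array(E[0]),np.array(R[0]),R[2]))
        if None in o: print(n,k,"unseen"); continue
        a,b=o; print(n,k,a[0],b[0],"dmean",(b[1]-a[1]).round(1),"dell",(b[2]-a[2]).round(1),"drect",(b[3]-a[3]).round(1),"ang",round(a[4],1),round(b[4],1))
E
python3 cmp.py 520.9 307.5 73 -1.55 bottle body stop gnaw
```

```text
t 36.90 tcp [521.4 307.9 190.1] yaw -1.45 tilt [-0.e+00 -2.e-04 -1.e+00] w 85.3 ff 0.0 q6 2.13
 need turn z 0.1 shift now-axes [ -0.4  -0.5 117.1]
top bottle 348 339 dmean [-0.5  0.1] dell [-0.4  0.1] drect [0. 0.] ang 88.6 88.1
top body 265 277 dmean [0.8 0.5] dell [-0.6  0.1] drect [-1.5  0. ] ang 88.2 88.2
top stop 322 324 dmean [0. 0.] dell [0. 0.] drect [0. 0.] ang 88.7 88.7
top gnaw 348 353 dmean [-0.2 -0.8] dell [ 2.2 -1.1] drect [-0.3  0.3] ang 2.0 0.2
side bottle 168 162 dmean [-0.3  0.5] dell [-0.2  0. ] drect [-0.7 -0.9] ang 6.8 43.2
side body 200 189 dmean [0.1 0.2] dell [-0.2  0.3] drect [-0.9  0.4] ang 36.8 32.9
side stop 179 184 dmean [ 0.  -0.5] dell [-0.2 -0.8] drect [-0.9 -1. ] ang 48.7 49.8
side gnaw 237 236 dmean [ 0.2 -0.3] dell [-1.2 -4.6] drect [ 8.9 -3. ] ang 87.9 54.2
```

The bottle is back within about 0.5 mm and the bystanders haven't moved. Canister next.

Call:
{"name": "arm_command", "arguments": {"moves": [[[-0.3,-0.3,20,0,0,0,1],[0,0,30,0,0,0,1],[0,0,30,0,0,0,1],[0,0,22,0,0,0,1],[0,0,10,0,0,0,1],[0,0,4,0,0,0,1],[0,0,0,0,0,0,1],[0,0,0,0,0,0,1],[0,0,0,0,0,0,1],[0,0,0,0,0,0,-1],[0,0,0,0,0,0,-1],[0,0,0,0,0,0,-1],[0,0,0,0,0,0,-1],[0,0,0,0,0,0,-1],[0,0,0,0,0,0,-1],[0,0,0,0,0,0,-1],[0,0,0,0,0,0,-1]]]}}

```text
time_s: 38.7
eef_pos: [0.5213, 0.307, 0.0748]
eef_rot: [-2.251, -2.191, -0.001]
ft_force: [-1.6, -0.1, 5.5]
gripper_width: 0.0476
finger_force: 36.3
```

```bash
python3 - <<'E'
from h import *; from station import monitor
s=monitor.sense();tgt(s,580.2,30.3,73,-1.55);print(s["ft_force"])
E
```

```text
t 38.70 tcp [521.3 307.   74.8] yaw -1.54 tilt [ 4.e-04  6.e-04 -1.e+00] w 47.6 ff 36.3 q6 2.13
 need turn z 0.01 shift now-axes [-275.    66.3    1.6]
[-1.6408571  -0.08625957  5.45318631]
```

Call:
{"name": "arm_command", "arguments": {"moves": [[[0,0,-10,0,0,0,-1],[0,0,-20,0,0,0,-1],[0,0,-25,0,0,0,-1],[0,0,-25,0,0,0,-1],[-15,4,0,0,0,0,-1],[-28,6.8,0,0,0,0,-1],[-32,7.6,0,0,0,0,-1],[-32,7.6,0,0,0,0,-1],[-32,7.6,0,0,0,0,-1],[-32,7.6,0,0,0,0,-1],[-32,7.6,0,0,0,0,-1],[-32,7.6,0,0,0,0,-1],[-28,6.2,0,0,0,0,-1],[-12.5,3,0,0,0,0,-1],[0,0,0,0,0,0,-1],[0,0,15,0,0,0,-1],[0,0,25,0,0,0,-1],[0,0,25,0,0,0,-1],[0,0,8,0,0,0,-1],[0,0,0,0,0,0,-1]]]}}

```text
time_s: 40.7
eef_pos: [0.5776, 0.0304, 0.0798]
eef_rot: [-2.248, -2.191, 0.004]
ft_force: [0.7, -0.8, -2.0]
gripper_width: 0.0477
finger_force: 36.2
```

Call:
{"name": "arm_command", "arguments": {"moves": [[[0,0,0,0,0,0,-1],[0,0,0,0,0,0,-1],[0,0,0,0,0,0,-1]]]}}

```text
time_s: 41.0
eef_pos: [0.5804, 0.0297, 0.0826]
eef_rot: [2.25, 2.19, 0.003]
ft_force: [-0.5, -0.7, -1.4]
gripper_width: 0.0479
finger_force: 36.2
```

```bash
python3 cmp.py 579.5 29.8 74.8 -1.55 can
```

```text
t 41.00 tcp [580.4  29.7  82.6] yaw -1.53 tilt [ 2.4e-03  2.0e-04 -1.0e+00] w 47.9 ff 36.2 q6 1.65
 need turn z 0.02 shift now-axes [ 0.  -0.9  7.8]
top can unseen
side can 334 96 dmean [ -1.1 -14.6] dell [ 4.  -0.6] drect [ 1.2 -4.6] ang 1.2 87.3
```

Lower it and release, then rise and step toward the tube.

Call:
{"name": "arm_command", "arguments": {"moves": [[[0,-0.5,3,0,0,0,-1],[0,0,2,0,0,0,-1],[0,0,1.2,0,0,0,-1],[0,0,1,0,0,0,-1],[0,0,0,0,0,0,-1],[0,0,0,0,0,0,-1]]]}}

```text
time_s: 41.7
eef_pos: [0.5786, 0.0295, 0.0748]
eef_rot: [-2.251, -2.191, 0.0]
ft_force: [-2.6, 0.7, 5.6]
gripper_width: 0.0479
finger_force: 36.8
```

Call:
{"name": "arm_command", "arguments": {"moves": [[[0,0,0,0,0,0,1],[0,0,0,0,0,0,1],[0,0,0,0,0,0,1],[0,0,0,0,0,0,1],[0,0,-15,0,0,0,1],[0,0,-35,0,0,0,1],[0,0,-40,0,0,0,1],[11,-5.4,-30,0,0,0,1],[30,-16,0,0,0,0,1],[30,-17,0,0,0,0,1],[30,-17,0,0,0,0,1],[30,-17,0,0,0,0,1],[30,-17,0,0,0,0,1],[30,-17,0,0,0,0,1],[30,-17,0,0,0,0,1],[30,-17,0,0,0,0,1],[20,-11,0,0,0,0,1],[10,-4,0,0,0,0,1],[0,0,0,0,0,0,1],[0,0,0,0,0,0,1]]]}}

```text
time_s: 43.7
eef_pos: [0.4314, 0.314, 0.194]
eef_rot: [2.251, 2.191, -0.001]
ft_force: [0.4, 0.2, -0.1]
gripper_width: 0.0852
finger_force: 0.0
```

```bash
python3 cmp.py 429 315.8 75 -1.55 can bottle
```

```text
t 43.70 tcp [431.4 314.  194. ] yaw -1.56 tilt [ 2.e-04 -7.e-04 -1.e+00] w 85.2 ff 0.0 q6 2.23
 need turn z -0.01 shift now-axes [  1.8  -2.5 119. ]
top can 807 807 dmean [-1.6  0.1] dell [-1.8  0.1] drect [-1.5  0. ] ang 88.7 88.7
top bottle 348 348 dmean [-0.4 -0.1] dell [-0.3  0. ] drect [-0.  0.] ang 88.6 88.6
side can 334 341 dmean [-1.6 -0.5] dell [-2.   1.2] drect [-1.2 -0.6] ang 1.2 88.9
side bottle 168 168 dmean [-0.7  0.1] dell [-0.6  0. ] drect [-0.9 -1.1] ang 6.8 48.8
```

Call:
{"name": "arm_command", "arguments": {"moves": [[[1.8,-2,20,0,0,0,1],[0,0,30,0,0,0,1],[0,0,30,0,0,0,1],[0,0,23,0,0,0,1],[0,0,11,0,0,0,1],[0,0,4.5,0,0,0,1],[0,0,0,0,0,0,1],[0,0,0,0,0,0,1],[0,0,0,0,0,0,1],[0,0,0,0,0,0,-1],[0,0,0,0,0,0,-1],[0,0,0,0,0,0,-1],[0,0,0,0,0,0,-1],[0,0,0,0,0,0,-1],[0,0,0,0,0,0,-1],[0,0,0,0,0,0,-1],[0,0,0,0,0,0,-1]]], "newtons": 30}}

```text
time_s: 45.5
eef_pos: [0.4293, 0.3167, 0.0762]
eef_rot: [-2.251, -2.191, -0.001]
ft_force: [-1.2, -0.9, 6.1]
gripper_width: 0.0503
finger_force: 30.9
```

```bash
python3 - <<'E'
from h import *; from station import monitor
s=monitor.sense();tgt(s,520.7,-23.1,76,-1.55);print(s["ft_force"])
E
```

```text
t 45.50 tcp [429.3 316.7  76.2] yaw -1.54 tilt [ 6.e-04  7.e-04 -1.e+00] w 50.3 ff 30.9 q6 2.23
 need turn z 0.01 shift now-axes [-337.3  100.5    0. ]
[-1.15742407 -0.88340442  6.11437004]
```

Call:
{"name": "arm_command", "arguments": {"moves": [[[0,0,-10,0,0,0,-1],[0,0,-20,0,0,0,-1],[0,0,-25,0,0,0,-1],[0,0,-25,0,0,0,-1],[-15,5,0,0,0,0,-1],[-30,9,0,0,0,0,-1],[-32,9.5,0,0,0,0,-1],[-32,9.5,0,0,0,0,-1],[-32,9.5,0,0,0,0,-1],[-32,9.5,0,0,0,0,-1],[-32,9.5,0,0,0,0,-1],[-32,9.5,0,0,0,0,-1],[-32,9.5,0,0,0,0,-1],[-32,9.5,0,0,0,0,-1],[-25,7,0,0,0,0,-1],[-10.4,3,0,0,0,0,-1],[0,0,0,0,0,0,-1],[0,0,15,0,0,0,-1],[0,0,25,0,0,0,-1],[0,0,0,0,0,0,-1]]]}}

```text
time_s: 47.5
eef_pos: [0.5166, -0.0213, 0.1127]
eef_rot: [-2.246, -2.189, 0.007]
ft_force: [-1.5, 0.3, -1.0]
gripper_width: 0.0502
finger_force: 31.5
```

Call:
{"name": "arm_command", "arguments": {"moves": [[[0,0,20,0,0,0,-1],[0,0,12,0,0,0,-1],[0,0,0,0,0,0,-1],[0,0,0,0,0,0,-1],[0,0,0,0,0,0,-1]]]}}

```text
time_s: 48.0
eef_pos: [0.5207, -0.0224, 0.0845]
eef_rot: [2.25, 2.191, 0.002]
ft_force: [-0.2, -0.3, -0.3]
gripper_width: 0.0501
finger_force: 31.5
```

```bash
python3 look.py a5.png 520.7 -22.2 76 -1.55 230 60 480 320
```

```text
t 48.00 tcp [520.7 -22.4  84.5] yaw -1.53 tilt [ 0.0014 -0.     -1.    ] w 50.1 ff 31.5 q6 1.55
 need turn z 0.02 shift now-axes [ 0.2 -0.   8.5]
```

View pics/a5.png

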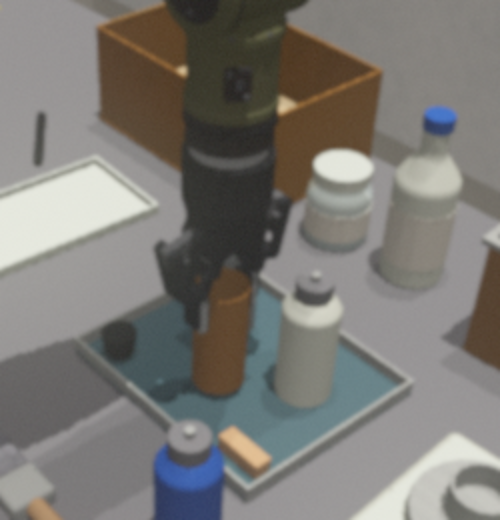

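The tube is just above its old place at (218,380) in the crop, and the bottle and dish are fine. Lowering and releasing.

Call:
{"name": "arm_command", "arguments": {"moves": [[[0,0.4,4,0,0,0,-1],[0,0,2,0,0,0,-1],[0,0,1.5,0,0,0,-1],[0,0,0.8,0,0,0,-1],[0,0,0,0,0,0,-1],[0,0,0,0,0,0,-1]]]}}

```text
time_s: 48.65
eef_pos: [0.5204, -0.0226, 0.0762]
eef_rot: [2.251, 2.191, 0.0]
ft_force: [-1.6, 0.1, 7.2]
gripper_width: 0.0502
finger_force: 32.1
```

Call:
{"name": "arm_command", "arguments": {"moves": [[[0,0,0,0,0,0,1],[0,0,0,0,0,0,1],[0,0,0,0,0,0,1],[0,0,0,0,0,0,1],[0,0,-15,0,0,0,1],[0,0,-35,0,0,0,1],[0,0,-40,0,0,0,1],[0,0,-40,0,0,0,1],[20,0,0,0,0,0,1],[40,-5,0,0,0,0,1],[40,-5,0,0,0,0,1],[40,-5,0,0,0,0,1],[40,-5,0,0,0,0,1],[40,-5,0,0,0,0,1],[40,-5,0,0,0,0,1],[30,-5,0,0,0,0,1],[10,-5,0,0,0,0,1],[0,0,0,0,0,0,1]]]}}

```text
time_s: 50.45
eef_pos: [0.4878, 0.2794, 0.2049]
eef_rot: [-2.248, -2.194, 0.001]
ft_force: [0.0, -0.5, 1.1]
gripper_width: 0.0852
finger_force: 0.0
```

```bash
python3 cmp.py 580.2 29.5 190 -1.5 can bottle body tube stop gnaw; python3 -c "
from station import optics;import cv2
cv2.imwrite('pics/topf.png',optics.capture('top')['img'][:,:,::-1])"
```

```text
t 50.45 tcp [487.8 279.4 204.9] yaw -1.4 tilt [-7.e-04 -6.e-04 -1.e+00] w 85.2 ff 0.0 q6 2.12
 need turn z 0.1 shift now-axes [-247.6   98.5   15. ]
top can 807 809 dmean [-1.7  0.1] dell [-1.7 -0.3] drect [-1.5  0. ] ang 88.7 88.7
top bottle 348 346 dmean [-0.5  0. ] dell [-0.3  0.1] drect [0. 0.] ang 88.6 88.1
top body 265 277 dmean [0.1 0.1] dell [-0.6  0. ] drect [-1.6  0. ] ang 88.2 88.6
top tube 193 193 dmean [-1.3 -0.4] dell [-0.7 -0.2] drect [-0.8  0. ] ang 88.4 88.2
top stop 322 321 dmean [ 0. -0.] dell [0. 0.] drect [0. 0.] ang 88.7 88.7
top gnaw 348 345 dmean [ 0.3 -0.8] dell [-3.5  0.9] drect [-0.4  0.8] ang 2.0 88.5
side can 334 342 dmean [-1.8 -0.3] dell [-0.7  1.6] drect [-1.2 -0.1] ang 1.2 88.9
side bottle 168 157 dmean [-0.2  0.1] dell [-0.7  0.2] drect [-0.3 -0.2] ang 6.8 12.4
side body 200 195 dmean [ 0.3 -0.2] dell [-0.5 -0.1] drect [-1.6 -0.3] ang 36.8 32.9
side tube 153 157 dmean [-1.  -0.2] dell [-0.7 -0.5] drect [-0.9 -0.2] ang 48.7 78.1
side stop 179 177 dmean [ 0.3 -0.4] dell [ 0.4 -0.3] drect [0. 0.] ang 48.7 48.7
side gnaw 237 241 dmean [-0.2  0.1] dell [1.  0.4] drect [0.8 0.3] ang 87.9 87.9
```

View pics/topf.png

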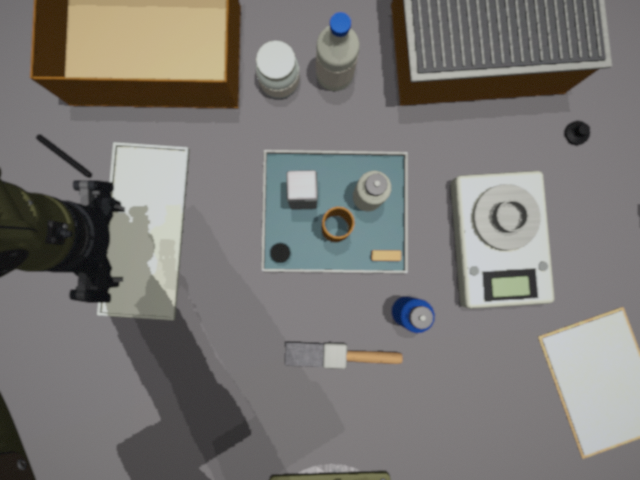

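All three items are back: canister (302,187), bottle (373,190), tube (338,223), each within 2 mm of its starting place. The dish is on the pan at (510,215), and the arm is clear.

```bash
python3 -c "
from station import hand_in; print(hand_in())"
```

```text
the job is handed in; nothing more can be done
None
```

The job is handed in after about 50 s of the 152 s allowed: the dish sits within 2 mm of the pan's centre, the bottle, tube and canister stand upright within 2 mm of where they started, and the stopper and gnaw block show no movement in the images.

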